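# Find the drain-rack pad that still grips

### The arm

A 6-joint arm with a two-finger parallel gripper is mounted at the origin on a cart in front of the work surface, level with it; the furniture and walls round the work are solid. World frame = base frame: x ahead of the robot, y to its left, z up, the work surface at z = 0. Lengths are in m, angles in rad, forces in N, time in s.
With the tool pointing down it reaches from about 0.25 to 0.775 m from the base axis. Payload 4 kg.
Tool frame: the origin (TCP) lies midway between the tips of the shut fingers; the grasp point (between the pads) lies 19 mm behind it; y points along the fingers, x is the direction in which the jaws open and shut, and the axes are right-handed (so a half turn about y gives the same grasp; the last joint's range is limited). The gripper opens to 94 mm and grips with 3 to 60 N. Pads are 16 mm wide; open, the fingers measure 119 mm over their backs; the gripper's body (75 mm by 177 mm) begins 78 mm behind the grasp point.
Start: joints at [-1.409, 0.087, 1.371, -0, 1.684, -0.103], TCP at [0.144, -0.531, 0.206] pointing down, gripper open.
Joint ranges: [-3.1, 3.1], [-0.76, 2.03], [0.27, 2.55], [-1.08, 4.22], [0.17, 2.65], [-2.57, 2.57]. Speed limits (rad/s): [2.79, 2.79, 3.14, 3.14, 3.14, 3.14].

### API

Orientations are given as [roll, pitch, yaw] about the fixed x, y, z axes, in that order (R = Rz(yaw) Ry(pitch) Rx(roll)).
In Python, from bench import robot, snapshot, camera_info, ticket gives the robot as it stands.
- The arm moves only by the shell command python3 -m creep 'ROWS'. ROWS is JSON, a list of rows, each an object with "slide": the shift along the tool's x, y, z in mm, a list of three; "roll": the turn about the tool's y in degrees; "grip": the closure, from 0 (fully open) to 1 (shut). In form: [{"slide": [x, y, z], "roll": roll, "grip": grip}, ...]. A call has 1 to 20 rows; each row is the pose to reach, as a shift and turn from the pose commanded when the call began, along the tool's axes at that moment; what a row does not reach only later rows make up. A row lasts 1/12 s, in which the tool goes at most 41.7 mm and 7.16 degrees, less where a joint would pass 70% of its speed; a pose out of reach is approached as far as the arm can. A call with a gripper value outside its range is refused whole. The fingers move at their own pace and stop on an object; the grip force is fixed at half the most. Time passes only in rows, so rows that repeat a pose let the fingers close. It gives the time, the measured TCP pose, the force and the opening at its end, in the units of the state.
- robot.get_obs(): the state, without advancing time (a new reading comes with each control period).
- snapshot(name): name is "scene" or "top" or "wrist"; returns the picture (420x560x3 uint8, red, green, blue); there is no depth.
- camera_info(name): a dict with "fx", "fy", "cx", "cy" (pixels), "cam_to_world" (4x4, takes a point from camera to world coordinates). Camera axes: x right, y down, z forward; pixel columns grow to the right and rows downward; lengths in m; the calibration is good to about 2 mm. A picture is of the moment at which its call begins: read the wrist's pose just before it. camera_info takes no time and is no camera call; for the wrist camera it gives the pose at the moment of the call.
- ticket.close_job(): hands the job in, once; it reports no verdict.
The state is a dict: "time": time; "joint_positions": joint angles; "qvel": joint speeds; "joint_torque": joint torques, N m; "tool_pos": TCP position; "ee_rot": TCP orientation; "wrist_force": force on the tool from outside, world axes, zero at the start; "wrist_torque": the same for the moment, N m; "width": finger opening in m.
Only numpy, scipy, OpenCV 4.12 (cv2) and the standard library are available. Lean on these libraries where they do the work, as an engineer would, in place of code of your own. Each camera call takes 0.05 s, during which the arm holds its last target.

### The job

Three of the four pads on the sloping drain rack have gone slick. Take the specimen holder by its stem and draw its foot, pressed down lightly (a few newtons, never hard) along the middle of the pads in one pass from the left-most to the right-most to feel which pad drags most, then leave the holder standing by itself in the middle of that pad; it must never slide down to the foot rail, and the loupe, timer and loose objective stay where they are.

Things in the scene. Friction and masses are not known exactly. Their poses are not given: they have to be found in the camera images.
- rack: fixed aluminium drain rack, 106 mm deep, 236 mm wide; origin on the bench under its middle; x up the slope, away from the robot, y left along the row of pads, z up. Face rises 0.314 rad (18 degrees) towards +x, level along y. Four black rubber pads, flush and edge to edge along y, each 56 mm wide, 90 mm long down the slope. A foot rail 6 mm proud of the pads at the low edge (-x); no other rims
- pad_1 (a point): middle of the face of the left-most pad (+y end of the rack), 48 mm above the bench, as for all pads. The pads look the same and differ only in friction: one grippy (coefficient 0.6 to 1), three slick (under 0.25, too slick to hold anything on this slope); which is which changes from start to start
- pad_2 (a point): middle of the face of the second pad from the left
- pad_3 (a point): middle of the face of the third pad from the left
- pad_4 (a point): middle of the face of the right-most pad (-y end of the rack)
- holder_grip (a point): middle of the gripping stem of the specimen holder, a loose upright 0.1 to 0.16 kg hand holder 60 mm tall, round about its z axis: aluminium stem 20 mm in diameter from 27 to 60 mm above the sole, a collar 25 mm in diameter from 20 to 27 mm, below it the foot. This point lies on the axis 43 mm above the sole
- foot: foot of the holder: a black resin specimen mount, a disc 34 mm in diameter and 12 mm high with a flat sole, guided along the stem's axis by a spring of 2500 N/m with 6 mm of travel (no preload; it bottoms out at 15 N). Origin at the middle of the sole, z up the stem
- sole (a point): middle of the flat underside of the foot
- loupe_mid (a point): middle of a loose silver-grey loupe, 40 mm in diameter, 36 mm high; leave alone
- timer_mid (a point): middle of a loose white timer, 60x70x23 mm; leave alone
- objective_mid (a point): middle of a loose silver-grey microscope objective, 29 mm in diameter, 48 mm high, standing; leave alone
Mind the look-alikes: they are no part of the job. What is shaped like the part that bears holder_grip but red is not meant.

How it is judged:
By the outcome, as a careful person would: the job done as asked, in the order asked, and still so for the second after the job is handed in, with the robot touching nothing.
It also fails if it takes over 67 s, if anything falls off the work surface, if the arm or the gripper's body presses on something with over 40 N, if the wrist force passes 120 N, or if a joint passes its speed limit or range.

## Working session

There is one attempt and no reset: what is moved stays moved. The work goes in short steps, Python scripts to look and compute and a shell command to move; the robot and the scene stay as the last step left them, time stands still between calls to the robot, and variables do not carry over. Pictures are saved under pics/ and viewed, and the job is handed in when it is done.

```bash
ls; mkdir -p pics
python3 - <<'E'
from bench import robot, snapshot, camera_info
import cv2,numpy as np
o=robot.get_obs(); print({k:np.round(v,4) for k,v in o.items()})
for n in ("scene","top","wrist"):
    c=camera_info(n); print(n,c['fx'],c['fy'],c['cx'],c['cy'],np.round(c['cam_to_world'],4).tolist())
    cv2.imwrite(f'pics/{n}0.png',snapshot(n)[:,:,::-1])
E
```

```text
pics
{'time': np.float64(0.0), 'joint_positions': array([-1.4091,  0.0879,  1.3723,  0.    ,  1.6836, -0.1031]), 'qvel': array([-0.0002,  0.0016,  0.0011,  0.0002,  0.0014,  0.0003]), 'joint_torque': array([-6.00000e-04, -3.40187e+01, -3.02424e+01,  7.18000e-02,
        3.29000e-02, -2.00000e-04]), 'tool_pos': array([ 0.1439, -0.5303,  0.2043]), 'ee_rot': array([-1.5706,  0.0022, -1.306 ]), 'wrist_force': array([-0.0042, -0.118 , -0.0493]), 'wrist_torque': array([-0.0112, -0.0389, -0.0489]), 'width': np.float64(0.0938)}
scene 414.6733663693375 414.6733663693375 278.90952266218744 213.6078384615931 [[-0.8447, -0.4096, 0.3446, 0.1611], [-0.5352, 0.6362, -0.5557, 0.6211], [0.0084, -0.6538, -0.7566, 0.9424], [0.0, 0.0, 0.0, 1.0]]
top 481.8909266716806 481.8909266716806 282.8864770853718 209.65980238013773 [[0.0173, -0.9985, 0.0521, 0.4934], [-0.9998, -0.0174, -0.002, -0.046], [0.0029, -0.052, -0.9986, 1.1396], [0.0, 0.0, 0.0, 1.0]]
wrist 295.2210144039398 295.2210144039398 277.9815879047803 209.22083777423813 [[0.2614, -0.9334, -0.2458, 0.2148], [-0.9652, -0.2531, -0.0655, -0.5109], [-0.0011, 0.2543, -0.9671, 0.3835], [0.0, 0.0, 0.0, 1.0]]
```

View pics/scene0.png

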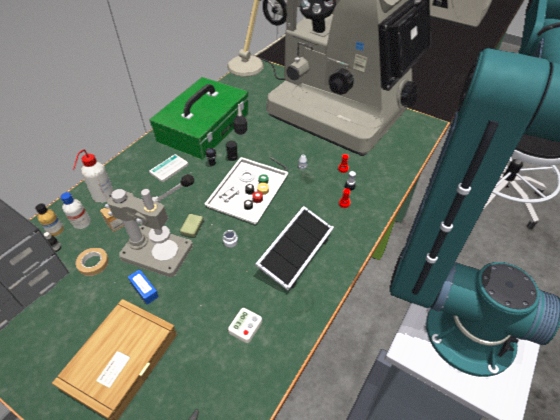

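View pics/top0.png

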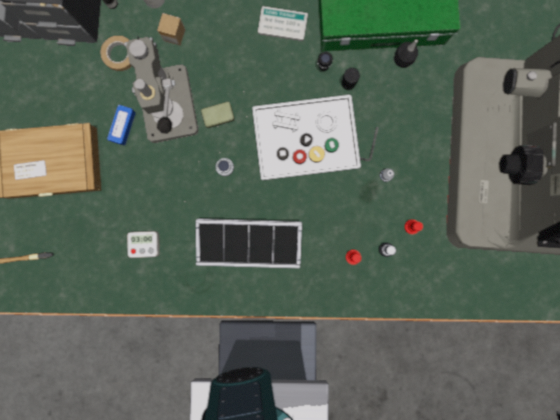

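View pics/wrist0.png

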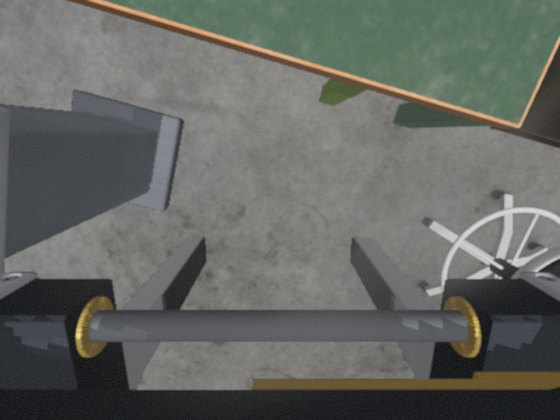

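The scene picture shows the rack at about (296,247). The top picture shows the rack at (248,243), the timer at (143,244), and small upright things at (388,249), (354,257) red, (414,227) red, (387,174) and (224,167). I'll enlarge these.

Run:
```python
import cv2,numpy as np
a=cv2.imread('pics/scene0.png')[140:225,285:370]; b=cv2.imread('pics/top0.png')[155:275,340:430]
a=cv2.resize(a,(400,400),interpolation=cv2.INTER_CUBIC); b=cv2.resize(b,(300,400),interpolation=cv2.INTER_CUBIC)
cv2.imwrite('pics/crop0.png',np.hstack([a,b]))
c=cv2.imread('pics/top0.png')[205:280,185:310]; cv2.imwrite('pics/crop1.png',cv2.resize(c,None,fx=6,fy=6,interpolation=cv2.INTER_CUBIC))
```

```text
(no output)
```

View pics/crop0.png

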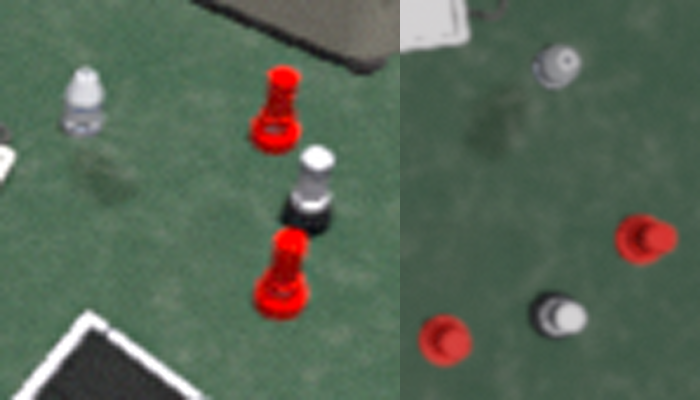

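View pics/crop1.png

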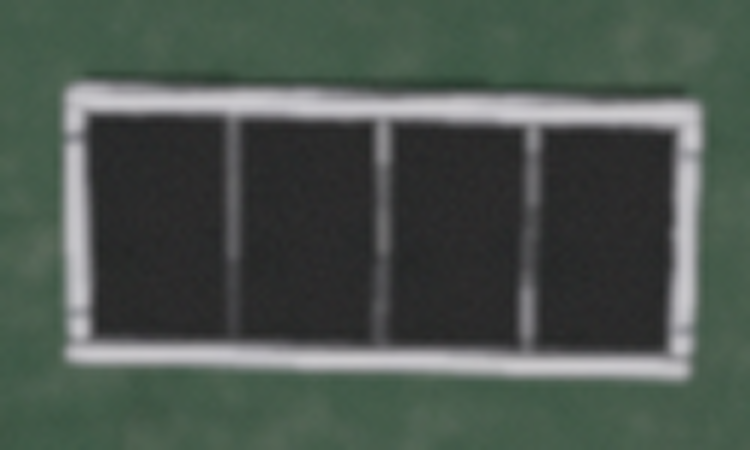

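The candidates in the top picture are aluminium with a black foot at (388,249), red look-alikes at (354,257) and (414,227), and a foot-less silver piece at (387,174), which is the objective. The crop confirms the holder is (388,249), or scene (351,181): bare aluminium stem, collar and black foot. Next I'll triangulate.

```bash
cat > h.py <<'E'
import numpy as np,cv2
from bench import camera_info
def ray(c,uv):
    M=np.array(c['cam_to_world']);d=M[:3,:3]@np.array([(uv[0]-c['cx'])/c['fx'],(uv[1]-c['cy'])/c['fy'],1]);return M[:3,3],d/np.linalg.norm(d)
def plane(c,uv,z):
    o,d=ray(c,uv);return o+d*(z-o[2])/d[2]
def tri(rs):
    A=np.zeros((3,3));b=np.zeros(3)
    for o,d in rs:
        P=np.eye(3)-np.outer(d,d);A+=P;b+=P@o
    p=np.linalg.solve(A,b);return p,[np.linalg.norm((np.eye(3)-np.outer(d,d))@(p-o)) for o,d in rs]
def proj(c,p):
    M=np.linalg.inv(np.array(c['cam_to_world']));q=M[:3,:3]@p+M[:3,3];return np.array([c['fx']*q[0]/q[2]+c['cx'],c['fy']*q[1]/q[2]+c['cy']])
def quad(img,roi,thr):
    x0,y0,x1,y1=roi;g=cv2.cvtColor(img,cv2.COLOR_BGR2HSV)[y0:y1,x0:x1]
    m=((g[...,2]<thr)).astype(np.uint8);m=cv2.morphologyEx(m,cv2.MORPH_CLOSE,np.ones((7,7)))
    cs,_=cv2.findContours(m,0,2);k=max(cs,key=cv2.contourArea);h=cv2.convexHull(k)
    return h,m,(x0,y0)
E
python3 - <<'E'
from h import *
T=camera_info('top');S=camera_info('scene')
it=cv2.imread('pics/top0.png');isc=cv2.imread('pics/scene0.png')
for n,i,roi in (('top',it,(190,212,306,272)),('scene',isc,(252,205,338,290))):
    x0,y0,x1,y1=roi
    g=cv2.cvtColor(i,cv2.COLOR_BGR2HSV)[y0:y1,x0:x1]
    m=((g[...,2]>140)&(g[...,1]<60)).astype(np.uint8)  # white frame
    cs,_=cv2.findContours(m,0,2);h=cv2.convexHull(np.vstack(cs))
    for e in (2,3,4,5):
        q=cv2.approxPolyDP(h,e,True)
        if len(q)==4:break
    print(n,(q[:,0]+[x0,y0]).tolist())
    # dark pads
    m=(g[...,2]<75).astype(np.uint8)
    if 1:
        fr=np.zeros_like(m);cv2.fillConvexPoly(fr,h,1);m&=cv2.erode(fr,np.ones((3,3)))
    nn,l,st,ce=cv2.connectedComponentsWithStats(m)
    for j in range(1,nn):
        if st[j,4]>60: print(st[j].tolist(),(ce[j]+[x0,y0]).round(1))
# holder
def blob(i,roi,f):
    x0,y0,x1,y1=roi;h=cv2.cvtColor(i,cv2.COLOR_BGR2HSV)[y0:y1,x0:x1];m=f(h).astype(np.uint8)
    nn,l,st,ce=cv2.connectedComponentsWithStats(m);
    return [(st[j].tolist(),(ce[j]+[x0,y0]).round(1).tolist()) for j in range(1,nn) if st[j,4]>4]
for n,i,roi in (('top',it,(375,238,402,262)),('scene',isc,(342,168,362,192))):
    print(n,blob(i,roi,lambda h:(h[...,2]>200)),blob(i,roi,lambda h:(h[...,2]<55)))
p,r=tri([ray(T,(390.4,250.4)),ray(S,(352.4,173.6))]);print('holder top',p,r)
p,r=tri([ray(T,(383.8,248.9)),ray(S,(350,186.0))]);print('foot',p,r)
E
```

```text
top [[196, 220], [300, 222], [299, 267], [198, 265]]
[10, 12, 48, 38, 1688] [223.6 242.9]
[59, 14, 24, 37, 819] [260.4 244. ]
[84, 14, 23, 38, 808] [285.1 244.5]
scene [[333, 226], [287, 289], [255, 263], [253, 205], [304, 206]]
[9, 5, 68, 74, 2230] [294.6 246.5]
top [([13, 9, 6, 7, 32], [390.7, 250.0])] [([4, 5, 8, 12, 28], [380.9, 247.2])]
scene [([0, 0, 7, 3, 14], [344.8, 169.0]), ([7, 3, 7, 5, 24], [352.1, 173.0]), ([7, 14, 5, 2, 6], [351.3, 182.8]), ([1, 21, 7, 3, 18], [346.2, 190.1])] [([3, 15, 10, 7, 39], [349.5, 186.4])]
holder top [ 0.46204115 -0.29129434  0.0553004 ] [np.float64(0.0005808649823448392), np.float64(0.0005808649823448752)]
foot [ 0.46245625 -0.28812088  0.00340134] [np.float64(0.0020810247112593512), np.float64(0.0020810247112592974)]
```

Holder found at about (0.462, -0.290): top height 0.055 against the expected 0.060, foot 0.003, and the rays agree within 2 mm. Next, the rack corners from both views.

Run:
```python
import cv2
c=cv2.imread('pics/scene0.png')[200:295,248:343]; cv2.imwrite('pics/crop2.png',cv2.resize(c,(570,570),interpolation=cv2.INTER_CUBIC))
```

```text
(no output)
```

View pics/crop2.png

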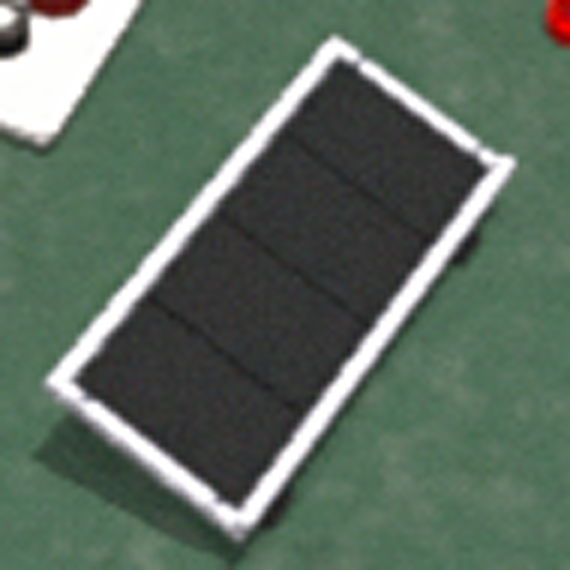

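The crop shows the four pads with corners at (78,385), (237,500), (490,172) and (340,62).

Run:
```python
from h import *
T=camera_info('top');S=camera_info('scene')
sc=np.array([(78,385),(237,500),(490,172),(340,62)])/6+[248,200]
tp=np.array([(88,113),(92,337),(668,352),(680,128)])/6+[185,205]
P=[]
for a,b in zip(tp,sc):
    p,r=tri([ray(T,a),ray(S,b)]);P.append(p);print(p.round(4),np.round(r,4))
P=np.array(P);print('mid',P.mean(0),'lenY',np.linalg.norm(P[0]-P[3]),np.linalg.norm(P[1]-P[2]),'lenX',np.linalg.norm(P[0]-P[1]),np.linalg.norm(P[3]-P[2]))
yv=(P[0]+P[1]-P[2]-P[3]);yv/=np.linalg.norm(yv);xv=(P[0]+P[3]-P[1]-P[2]);xv/=np.linalg.norm(xv);print(yv,xv,'yaw',np.degrees(np.arctan2(-yv[0],yv[1])),np.degrees(np.arctan2(xv[1],xv[0])))
for k in (1.5,.5,-.5,-1.5):print((P.mean(0)+yv*.056*k).round(4))
for n,u,z in (('loupe',(224,166),.036),('timer',(143,245),.023),('obj',(389,173),.048),('red1',(354,257),.06),('red2',(417,226),.06)):print(n,plane(T,u,z).round(3))
```

```text
[0.5138 0.1381 0.0536] [0.0011 0.0011]
[0.4309 0.1386 0.0343] [0.001 0.001]
[ 0.4273 -0.0814  0.0269] [0.0004 0.0004]
[ 0.5124 -0.084   0.0507] [0.0007 0.0007]
mid [0.47109986 0.02782178 0.04136856] lenY 0.22217807747627352 0.22022747010580684 lenX 0.08518275302168643 0.0884504921606402
[0.0112227  0.99966158 0.02346857] [ 0.96845173 -0.01772999  0.2485697 ] yaw -0.6432039765024967 -1.0488287193772652
[0.472  0.1118 0.0433]
[0.4714 0.0558 0.042 ]
[ 4.708e-01 -2.000e-04  4.070e-02]
[ 0.4702 -0.0561  0.0394]
loupe [0.649 0.089 0.036]
timer [0.464 0.273 0.023]
obj [ 0.638 -0.289  0.048]
red1 [ 0.447 -0.209  0.06 ]
red2 [ 0.518 -0.349  0.06 ]
```

Rack middle is about (0.471, 0.028) with yaw about -0.8°. Pad lengths of 221 × 87 mm match the stated 224 × 90. Heights read about 6 mm low, so contact will be found by force. Next I'll move above the holder by way of a point clear of the microscope.

```bash
python3 -m creep '[{"slide":[-180,0,215],"roll":-74,"grip":0},{"slide":[-180,0,215],"roll":-74,"grip":0},{"slide":[-180,0,215],"roll":-74,"grip":0},{"slide":[-180,0,215],"roll":-74,"grip":0},{"slide":[-180,0,215],"roll":-74,"grip":0},{"slide":[-180,0,215],"roll":-74,"grip":0},{"slide":[-180,0,215],"roll":-74,"grip":0},{"slide":[-180,0,215],"roll":-74,"grip":0},{"slide":[-180,0,215],"roll":-74,"grip":0},{"slide":[-148,0,370],"roll":-74,"grip":0.3},{"slide":[-148,0,370],"roll":-74,"grip":0.3},{"slide":[-148,0,370],"roll":-74,"grip":0.3},{"slide":[-148,0,370],"roll":-74,"grip":0.3},{"slide":[-148,0,370],"roll":-74,"grip":0.3},{"slide":[-148,0,370],"roll":-74,"grip":0.3},{"slide":[-148,0,370],"roll":-74,"grip":0.3}]'
python3 - <<'E'
from h import *
from bench import robot,snapshot
o=robot.get_obs();print(o['tool_pos'].round(4),o['ee_rot'].round(4),o['joint_positions'].round(3),o['width'])
cv2.imwrite('pics/w1.png',snapshot('wrist')[:,:,::-1]);np.save('w1.npy',camera_info('wrist')['cam_to_world'])
E
```

```text
time: 1.48
tool_pos: [0.4616, -0.2911, 0.205]
ee_rot: [-1.57, 0.002, -0.014]
wrist_force: [0.0, -0.3, -0.1]
width: 0.0657
[ 0.4616 -0.2911  0.205 ] [-1.5704  0.0016 -0.0143] [-6.660e-01  7.900e-02  1.381e+00 -1.000e-03  1.684e+00 -6.520e-01] 0.06574440031959632
```

View pics/w1.png

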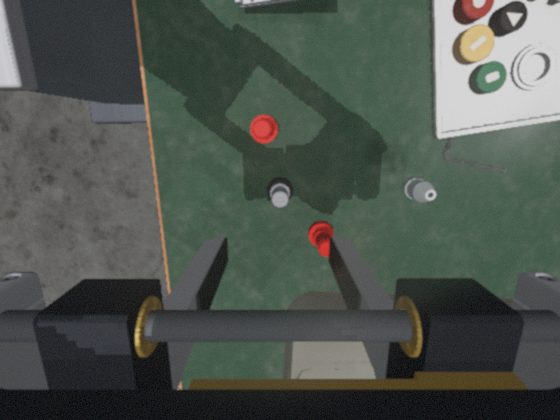

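The wrist view shows the holder at (280,197) (stem top) with its black foot just above, red look-alikes at (264,129) and (321,238), and the objective at (422,190). I'll triangulate the stem top from all three views.

Run:
```python
from h import *
i=cv2.imread('pics/w1.png');cv2.imwrite('pics/w1c.png',cv2.resize(i[165:225,250:310],(480,480),interpolation=cv2.INTER_CUBIC))
```

```text
(no output)
```

View pics/w1c.png

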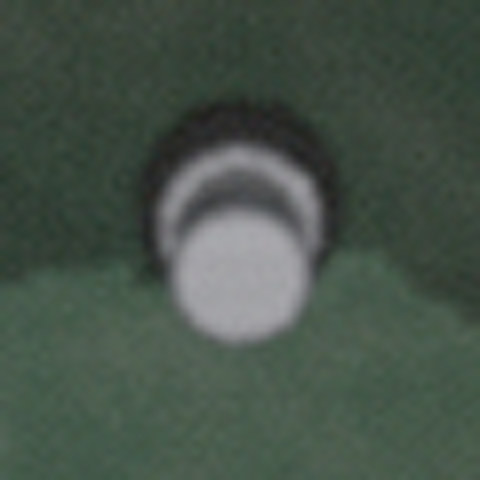

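Run:
```python
from h import *
T=camera_info('top');S=camera_info('scene');W=camera_info('wrist')
w=ray(W,(280.1,199.1))
print(tri([ray(T,(390.5,250.2)),ray(S,(352.3,173.3)),w]));print(tri([ray(S,(352.3,173.3)),w]))
print('top@.06',plane(W,(280.1,199.1),.06),plane(T,(390.5,250.2),.06),plane(S,(352.3,173.3),.06),'foot@.012',plane(W,(280.4,189.4),.012))
M=np.array(W['cam_to_world']);d=np.linalg.norm(np.array([.4616,-.288,.06])-M[:3,3]);print('dia',134/8/W['fx']*((np.array([.4616,-.288,.06])-M[:3,3])@M[:3,2]))
```

```text
(array([ 0.46281164, -0.2916321 ,  0.05594296]), [np.float64(0.0005506283748741305), np.float64(0.0007294845978795769), np.float64(0.0004916040206071415)])
(array([ 0.46277327, -0.29215064,  0.05554505]), [np.float64(0.0005280986076982131), np.float64(0.0005280986076981352)])
top@.06 [ 0.46324058 -0.29091934  0.06      ] [ 0.4631506  -0.29019782  0.06      ] [ 0.46078995 -0.28781124  0.06      ] foot@.012 [ 0.46399178 -0.2891413   0.012     ]
dia 0.01883193385664868
```

Holder axis is (0.463, -0.2905) and the stem top is 56 mm high (60 expected, so a few mm of bias). The stem diameter reads 19 mm, which agrees. I'll descend to TCP z of about 0.030, so the tips clear the 27 mm collar, and grip.

```bash
python3 -m creep '[{"slide":[1.5,40,0.5],"roll":0,"grip":0.3},{"slide":[1.5,80,0.5],"roll":0,"grip":0.3},{"slide":[1.5,120,0.5],"roll":0,"grip":0.3},{"slide":[1.5,150,0.5],"roll":0,"grip":0.3},{"slide":[1.5,165,0.5],"roll":0,"grip":0.3},{"slide":[1.5,175,0.5],"roll":0,"grip":0.3},{"slide":[1.5,175,0.5],"roll":0,"grip":0.3},{"slide":[1.5,175,0.5],"roll":0,"grip":0.3}]'
python3 - <<'E'
from h import *
from bench import snapshot
cv2.imwrite('pics/w2.png',snapshot('wrist')[:,:,::-1])
E
```

```text
time: 2.2
tool_pos: [0.4635, -0.2914, 0.0315]
ee_rot: [-1.572, -0.001, -0.016]
wrist_force: [0.7, -0.6, -0.2]
width: 0.0659
```

View pics/w2.png

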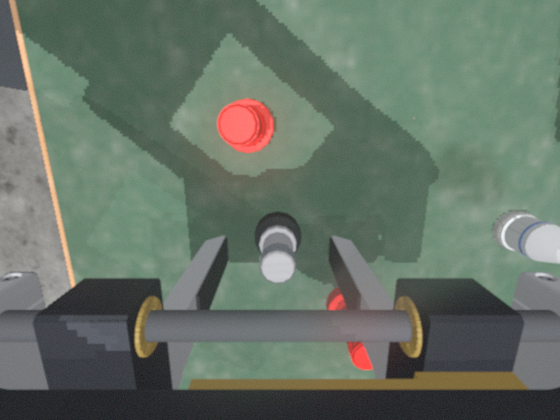

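The stem top at (278,265) is centred between the finger tips at (215,240) and (345,240), and the red pieces are clear. Closing now.

```bash
python3 -m creep '[{"slide":[0,1,0],"roll":0,"grip":1},{"slide":[0,1,0],"roll":0,"grip":1},{"slide":[0,1,0],"roll":0,"grip":1},{"slide":[0,1,0],"roll":0,"grip":1},{"slide":[0,1,0],"roll":0,"grip":1},{"slide":[0,1,0],"roll":0,"grip":1},{"slide":[0,1,0],"roll":0,"grip":1},{"slide":[0,1,0],"roll":0,"grip":1}]'
```

```text
time: 2.92
tool_pos: [0.4638, -0.2907, 0.0295]
ee_rot: [-1.571, 0.0, -0.014]
wrist_force: [-1.0, -0.3, 1.0]
width: 0.0196
```

Gripped, with width 19.6 mm. I'll lift and go over the rack.

```bash
python3 -m creep '[{"slide":[0,-40,0],"roll":0,"grip":1},{"slide":[0,-80,0],"roll":0,"grip":1},{"slide":[0,-120,0],"roll":0,"grip":1},{"slide":[0,-150,0],"roll":0,"grip":1},{"slide":[0,-160,40],"roll":0,"grip":1},{"slide":[0,-160,80],"roll":0,"grip":1},{"slide":[0,-160,120],"roll":0,"grip":1},{"slide":[0,-160,160],"roll":0,"grip":1},{"slide":[0,-160,200],"roll":0,"grip":1},{"slide":[0,-160,240],"roll":0,"grip":1},{"slide":[0,-160,270],"roll":0,"grip":1},{"slide":[0,-160,290],"roll":0,"grip":1},{"slide":[0,-160,290],"roll":0,"grip":1},{"slide":[0,-160,290],"roll":0,"grip":1},{"slide":[0,-160,290],"roll":0,"grip":1}]'
python3 - <<'E'
from h import *
from bench import snapshot
W=camera_info('wrist');np.save('w3.npy',W['cam_to_world'])
cv2.imwrite('pics/w3.png',snapshot('wrist')[:,:,::-1])
E
```

```text
time: 4.17
tool_pos: [0.4679, -0.0013, 0.1891]
ee_rot: [-1.572, 0.001, -0.015]
wrist_force: [-0.3, 0.9, -1.2]
width: 0.0192
```

View pics/w3.png

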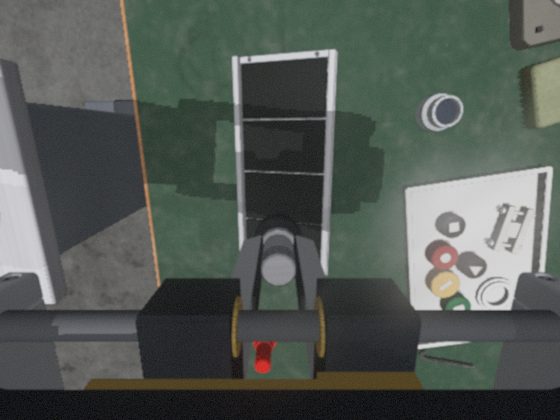

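The picture shows the holder held at (279,260) and the rack's separators at about rows 119, 172 and 222. I'll measure the separator ends in an enlarged crop.

Run:
```python
from h import *
i=cv2.imread('pics/w3.png');cv2.imwrite('pics/w3c.png',cv2.resize(i[45:185,225:345],(514,600),interpolation=cv2.INTER_CUBIC))
```

```text
(no output)
```

View pics/w3c.png

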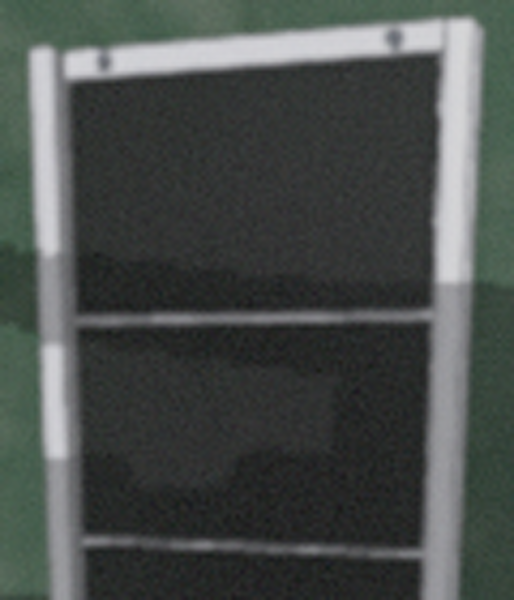

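Run:
```python
from h import *
T=camera_info('top');S=camera_info('scene');W=camera_info('wrist')
w=np.array([(73,82),(440,57),(78,322),(436,316),(85,542),(424,553)])/4.285+[225,45]
t=np.array([(92,337),(88,113),(233,338),(232,116),(380,344),(383,120)])/6+[185,205]
s=np.array([(237,500),(78,385),(298,408),(152,298),(366,318),(222,208)])/6+[248,200]
n=['p1 lo','p1 hi','s1 lo','s1 hi','s2 lo','s2 hi']
Q=[]
for k in range(6):
    p,r=tri([ray(W,w[k]),ray(T,t[k])]);q,r2=tri([ray(W,w[k]),ray(T,t[k]),ray(S,s[k])]);Q.append(q);print(n[k],p.round(4),np.round(r[0],4),'3v',q.round(4),np.round(r2,4))
Q=np.array(Q);print('pad1 mid',Q[:4].mean(0),'pad2 mid',Q[2:].mean(0))
d=Q[:2].mean(0)-Q[4:].mean(0);print(np.linalg.norm(d),'yaw',np.degrees(np.arctan2(-d[0],d[1])))
```

```text
p1 lo [0.4299 0.1423 0.0175] 0.0016 3v [0.4314 0.1392 0.0346] [0.0016 0.0018 0.0002]
p1 hi [0.5142 0.1346 0.0786] 0.0002 3v [0.515  0.1388 0.0549] [0.003  0.0004 0.0027]
s1 lo [0.4304 0.0851 0.0288] 0.0003 3v [0.4318 0.085  0.0349] [0.0005 0.0013 0.0018]
s1 hi [0.5146 0.0825 0.0767] 0.0008 3v [0.5146 0.0836 0.0546] [0.0039 0.0009 0.004 ]
s2 lo [0.4296 0.0287 0.0303] 0.0006 3v [0.4306 0.0291 0.0364] [0.0003 0.0014 0.0012]
s2 hi [0.5149 0.028  0.0616] 0.0012 3v [0.5135 0.0271 0.0578] [0.0032 0.0007 0.0038]
pad1 mid [0.47321966 0.11165374 0.04476064] pad2 mid [0.47263279 0.05623257 0.04592804]
0.11087313708520113 yaw -0.6066973481888384
```

Pad 1 middle is about (0.473, 0.1115, 0.045), which fits the stated height of 0.048, and the rack yaw is about -0.7°. I'll turn the tool 90° so the jaws lie along the row and move just above pad 1.

```bash
python3 -m creep '[{"slide":[0,0,30],"roll":7,"grip":1},{"slide":[0,0,60],"roll":14,"grip":1},{"slide":[0,0,90],"roll":21,"grip":1},{"slide":[0,0,105],"roll":28,"grip":1},{"slide":[0,0,113],"roll":35,"grip":1},{"slide":[0,0,113],"roll":42,"grip":1},{"slide":[0,0,113],"roll":49,"grip":1},{"slide":[0,0,113],"roll":56,"grip":1},{"slide":[0,0,113],"roll":63,"grip":1},{"slide":[0,10,113],"roll":70,"grip":1},{"slide":[0,30,113],"roll":77,"grip":1},{"slide":[0,50,113],"roll":84,"grip":1},{"slide":[0,70,113],"roll":90,"grip":1},{"slide":[0,85,113],"roll":90,"grip":1},{"slide":[0,92,113],"roll":90,"grip":1},{"slide":[0,92,113],"roll":90,"grip":1},{"slide":[0,92,113],"roll":90,"grip":1},{"slide":[0,92,113],"roll":90,"grip":1}]'
python3 - <<'E'
from h import *
from bench import snapshot,robot
o=robot.get_obs();print(o['tool_pos'],o['wrist_force'],o['wrist_torque'],o['joint_positions'].round(2))
cv2.imwrite('pics/w4.png',snapshot('wrist')[:,:,::-1])
cv2.imwrite('pics/s4.png',cv2.resize(snapshot('scene')[170:300,200:370,::-1],None,fx=4,fy=4,interpolation=cv2.INTER_CUBIC))
E
```

```text
time: 5.72
tool_pos: [0.4707, 0.1119, 0.0988]
ee_rot: [-1.568, 0.0, -1.586]
wrist_force: [0.4, 1.1, -0.8]
width: 0.0189
[0.4707359  0.11188868 0.09877189] [ 0.42140445  1.06167332 -0.82702073] [0.00248103 0.03343992 0.02652166] [ 0.12 -0.02  1.69 -0.    1.46  1.7 ]
```

View pics/w4.png

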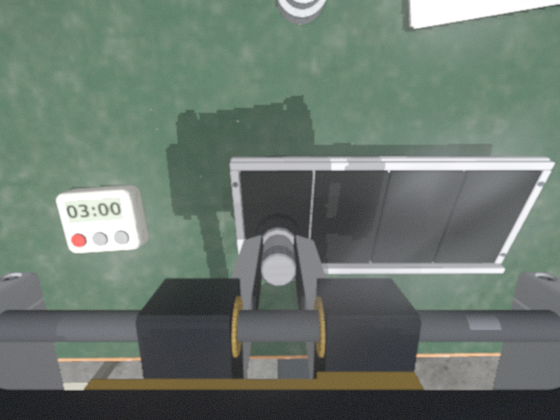

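View pics/s4.png

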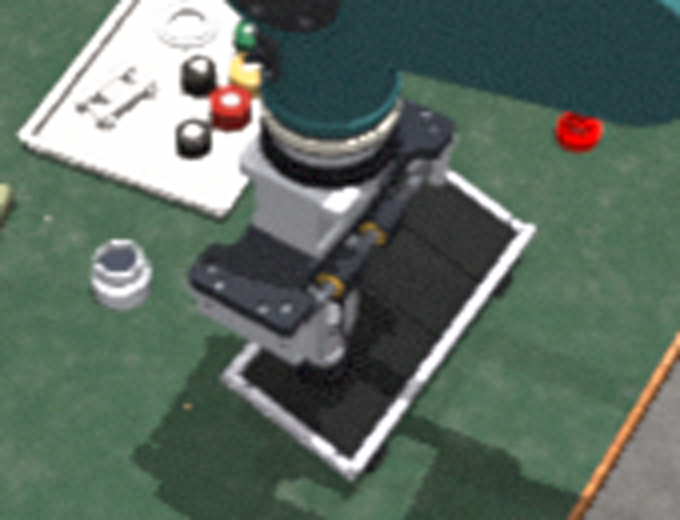

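Both views show the foot over pad 1, with jaws along the row. Lowering in small steps.

```bash
python3 -m creep '[{"slide":[0,4,0],"roll":0,"grip":1},{"slide":[0,8,0],"roll":0,"grip":1},{"slide":[0,11,0],"roll":0,"grip":1},{"slide":[0,12,0],"roll":0,"grip":1},{"slide":[0,12,0],"roll":0,"grip":1},{"slide":[0,12,0],"roll":0,"grip":1},{"slide":[0,12,0],"roll":0,"grip":1}]'
python3 -m creep '[{"slide":[0,0.5,0],"roll":0,"grip":1},{"slide":[0,1,0],"roll":0,"grip":1},{"slide":[0,1.5,0],"roll":0,"grip":1},{"slide":[0,1.5,0],"roll":0,"grip":1},{"slide":[0,1.5,0],"roll":0,"grip":1}]'
python3 -m creep '[{"slide":[0,0.5,0],"roll":0,"grip":1},{"slide":[0,1,0],"roll":0,"grip":1},{"slide":[0,1.5,0],"roll":0,"grip":1},{"slide":[0,1.5,0],"roll":0,"grip":1},{"slide":[0,1.5,0],"roll":0,"grip":1}]'
```

```text
time: 6.4
tool_pos: [0.4697, 0.1123, 0.0855]
ee_rot: [-1.571, -0.0, -1.585]
wrist_force: [-0.3, 0.3, -1.6]
width: 0.0192
time: 6.82
tool_pos: [0.4696, 0.1123, 0.0839]
ee_rot: [-1.571, -0.0, -1.585]
wrist_force: [-0.9, -0.1, -1.5]
width: 0.0192
time: 7.23
tool_pos: [0.4696, 0.1122, 0.0824]
ee_rot: [-1.571, -0.0, -1.585]
wrist_force: [-0.5, -0.4, -1.7]
width: 0.0191
```

```bash
for i in 1 2 ; do :; done; python3 -m creep '[{"slide":[0,0.5,0],"roll":0,"grip":1},{"slide":[0,1,0],"roll":0,"grip":1},{"slide":[0,1,0],"roll":0,"grip":1},{"slide":[0,1,0],"roll":0,"grip":1}]'
python3 -m creep '[{"slide":[0,0.5,0],"roll":0,"grip":1},{"slide":[0,1,0],"roll":0,"grip":1},{"slide":[0,1,0],"roll":0,"grip":1},{"slide":[0,1,0],"roll":0,"grip":1}]'
```

```text
time: 7.57
tool_pos: [0.4698, 0.1123, 0.0816]
ee_rot: [-1.57, -0.0, -1.585]
wrist_force: [-0.7, 0.2, -0.3]
width: 0.0192
time: 7.9
tool_pos: [0.4698, 0.1123, 0.0808]
ee_rot: [-1.57, -0.0, -1.585]
wrist_force: [-0.8, 0.1, 1.2]
width: 0.0195
```

Contact came at TCP z of about 0.082, where the sole rim should touch. The press is now about 2.8 N (from -1.6 N to +1.2 N). Drag starts.

```bash
python3 -m creep '[{"slide":[2.3,0.3,0],"roll":0,"grip":1},{"slide":[4.6,0.3,0],"roll":0,"grip":1},{"slide":[7,0.3,0],"roll":0,"grip":1},{"slide":[9.3,0.3,0],"roll":0,"grip":1},{"slide":[11.6,0.3,0],"roll":0,"grip":1},{"slide":[14,0.3,0],"roll":0,"grip":1}]'
python3 -c "
from bench import robot;o=robot.get_obs();print(o['wrist_torque'].round(3))"
```

```text
time: 8.4
tool_pos: [0.4694, 0.0981, 0.0802]
ee_rot: [-1.571, 0.0, -1.585]
wrist_force: [-0.8, 1.1, 2.8]
width: 0.0191
[0.288 0.209 0.023]
```

```bash
python3 -m creep '[{"slide":[2.3,0,0],"roll":0,"grip":1},{"slide":[4.6,0,0],"roll":0,"grip":1},{"slide":[7,0,0],"roll":0,"grip":1},{"slide":[9.3,0,0],"roll":0,"grip":1},{"slide":[11.6,0,0],"roll":0,"grip":1},{"slide":[14,0,0],"roll":0,"grip":1}]'
python3 -m creep '[{"slide":[2.3,0,0],"roll":0,"grip":1},{"slide":[4.6,0,0],"roll":0,"grip":1},{"slide":[7,0,0],"roll":0,"grip":1},{"slide":[9.3,0,0],"roll":0,"grip":1},{"slide":[11.6,0,0],"roll":0,"grip":1},{"slide":[14,0,0],"roll":0,"grip":1}]'
```

```text
time: 8.9
tool_pos: [0.4692, 0.0843, 0.0802]
ee_rot: [-1.571, 0.001, -1.585]
wrist_force: [-1.1, 2.1, 2.4]
width: 0.0189
time: 9.4
tool_pos: [0.469, 0.0701, 0.0802]
ee_rot: [-1.571, 0.0, -1.585]
wrist_force: [-0.9, 1.9, 2.2]
width: 0.0191
```

```bash
python3 -m creep '[{"slide":[2.3,0,0],"roll":0,"grip":1},{"slide":[4.6,0,0],"roll":0,"grip":1},{"slide":[7,0,0],"roll":0,"grip":1},{"slide":[9.3,0,0],"roll":0,"grip":1},{"slide":[11.6,0,0],"roll":0,"grip":1},{"slide":[14,0,0],"roll":0,"grip":1}]'
```

```text
time: 9.9
tool_pos: [0.4688, 0.056, 0.0802]
ee_rot: [-1.571, -0.0, -1.585]
wrist_force: [-0.6, 3.3, 2.6]
width: 0.0193
```

```bash
python3 -m creep '[{"slide":[2.3,0,0],"roll":0,"grip":1},{"slide":[4.6,0,0],"roll":0,"grip":1},{"slide":[7,0,0],"roll":0,"grip":1},{"slide":[9.3,0,0],"roll":0,"grip":1},{"slide":[11.6,0,0],"roll":0,"grip":1},{"slide":[14,0,0],"roll":0,"grip":1}]'
python3 -m creep '[{"slide":[2.3,0,0],"roll":0,"grip":1},{"slide":[4.6,0,0],"roll":0,"grip":1},{"slide":[7,0,0],"roll":0,"grip":1},{"slide":[9.3,0,0],"roll":0,"grip":1},{"slide":[11.6,0,0],"roll":0,"grip":1},{"slide":[14,0,0],"roll":0,"grip":1}]'
```

```text
time: 10.4
tool_pos: [0.4686, 0.042, 0.0802]
ee_rot: [-1.571, -0.0, -1.585]
wrist_force: [-0.8, 3.0, 3.1]
width: 0.0192
time: 10.9
tool_pos: [0.4684, 0.0278, 0.0802]
ee_rot: [-1.571, -0.001, -1.585]
wrist_force: [-0.7, 1.0, 1.7]
width: 0.0194
```

```bash
python3 -m creep '[{"slide":[2.3,0,0],"roll":0,"grip":1},{"slide":[4.6,0,0],"roll":0,"grip":1},{"slide":[7,0,0],"roll":0,"grip":1},{"slide":[9.3,0,0],"roll":0,"grip":1},{"slide":[11.6,0,0],"roll":0,"grip":1},{"slide":[14,0,0],"roll":0,"grip":1}]'
python3 -m creep '[{"slide":[2.3,0,0],"roll":0,"grip":1},{"slide":[4.6,0,0],"roll":0,"grip":1},{"slide":[7,0,0],"roll":0,"grip":1},{"slide":[9.3,0,0],"roll":0,"grip":1},{"slide":[11.6,0,0],"roll":0,"grip":1},{"slide":[14,0,0],"roll":0,"grip":1}]'
```

```text
time: 11.4
tool_pos: [0.4682, 0.0139, 0.0801]
ee_rot: [-1.571, -0.0, -1.585]
wrist_force: [-1.7, 2.6, 3.2]
width: 0.0191
time: 11.9
tool_pos: [0.468, 0.0, 0.0802]
ee_rot: [-1.571, -0.0, -1.585]
wrist_force: [-1.1, 1.4, 1.9]
width: 0.0193
```

```bash
python3 -m creep '[{"slide":[2.3,0,0],"roll":0,"grip":1},{"slide":[4.6,0,0],"roll":0,"grip":1}]'
python3 -m creep '[{"slide":[2.3,0,0],"roll":0,"grip":1},{"slide":[4.6,0,0],"roll":0,"grip":1}]'
python3 -m creep '[{"slide":[2.3,0,0],"roll":0,"grip":1},{"slide":[4.6,0,0],"roll":0,"grip":1}]'
```

```text
time: 12.07
tool_pos: [0.4679, -0.0046, 0.0802]
ee_rot: [-1.571, -0.0, -1.585]
wrist_force: [-0.4, 1.0, 2.4]
width: 0.0195
time: 12.23
tool_pos: [0.4679, -0.0092, 0.0802]
ee_rot: [-1.571, -0.0, -1.585]
wrist_force: [-0.6, 2.2, 2.7]
width: 0.0194
time: 12.4
tool_pos: [0.4678, -0.0138, 0.0802]
ee_rot: [-1.571, -0.0, -1.585]
wrist_force: [-1.3, 1.3, 2.0]
width: 0.0194
```

```bash
python3 -m creep '[{"slide":[2.3,0,0],"roll":0,"grip":1},{"slide":[4.6,0,0],"roll":0,"grip":1}]'
python3 -m creep '[{"slide":[2.3,0,0],"roll":0,"grip":1},{"slide":[4.6,0,0],"roll":0,"grip":1}]'
python3 -m creep '[{"slide":[2.3,0,0],"roll":0,"grip":1},{"slide":[4.6,0,0],"roll":0,"grip":1}]'
```

```text
time: 12.57
tool_pos: [0.4677, -0.0184, 0.0801]
ee_rot: [-1.571, -0.0, -1.585]
wrist_force: [-0.2, 1.3, 2.5]
width: 0.0194
time: 12.73
tool_pos: [0.4677, -0.0229, 0.0801]
ee_rot: [-1.571, -0.0, -1.585]
wrist_force: [-1.2, 1.6, 1.8]
width: 0.0191
time: 12.9
tool_pos: [0.4676, -0.0276, 0.0802]
ee_rot: [-1.571, -0.0, -1.585]
wrist_force: [-0.5, 1.4, 3.1]
width: 0.0191
```

```bash
python3 -m creep '[{"slide":[2.3,0,0],"roll":0,"grip":1},{"slide":[4.6,0,0],"roll":0,"grip":1}]'
python3 -m creep '[{"slide":[2.3,0,0],"roll":0,"grip":1},{"slide":[4.6,0,0],"roll":0,"grip":1}]'
python3 -m creep '[{"slide":[2.3,0,0],"roll":0,"grip":1},{"slide":[4.6,0,0],"roll":0,"grip":1}]'
```

```text
time: 13.07
tool_pos: [0.4675, -0.0323, 0.0801]
ee_rot: [-1.571, -0.0, -1.585]
wrist_force: [-1.6, 2.2, 1.6]
width: 0.0194
time: 13.23
tool_pos: [0.4675, -0.0369, 0.0802]
ee_rot: [-1.571, -0.0, -1.585]
wrist_force: [-0.3, 0.7, 3.3]
width: 0.0194
time: 13.4
tool_pos: [0.4674, -0.0414, 0.0802]
ee_rot: [-1.571, -0.0, -1.585]
wrist_force: [-0.5, 1.6, 2.3]
width: 0.019
```

```bash
python3 -m creep '[{"slide":[2.3,0,0],"roll":0,"grip":1},{"slide":[4.6,0,0],"roll":0,"grip":1}]'
python3 -m creep '[{"slide":[2.3,0,0],"roll":0,"grip":1},{"slide":[4.6,0,0],"roll":0,"grip":1}]'
python3 -m creep '[{"slide":[2.3,0,0],"roll":0,"grip":1},{"slide":[4.6,0,0],"roll":0,"grip":1}]'
```

```text
time: 13.57
tool_pos: [0.4674, -0.046, 0.0802]
ee_rot: [-1.571, -0.0, -1.585]
wrist_force: [-0.6, 0.9, 2.7]
width: 0.0195
time: 13.73
tool_pos: [0.4673, -0.0506, 0.0802]
ee_rot: [-1.571, -0.0, -1.585]
wrist_force: [-1.3, 1.2, 2.5]
width: 0.0194
time: 13.9
tool_pos: [0.4672, -0.0552, 0.0802]
ee_rot: [-1.571, -0.0, -1.585]
wrist_force: [-1.6, 0.7, 3.0]
width: 0.0192
```

The drag readings in y (at about 4 N normal) are about 1.1 N on pad 1, 1.9/3.3/3.0 N on pad 2, 1.5 N on pad 3 and 1.2 N on pad 4. Pad 2 drags most. I'll finish to the middle of pad 4, lift and take a baseline.

```bash
python3 -m creep '[{"slide":[1.5,0,0],"roll":0,"grip":1},{"slide":[1.5,-10,0],"roll":0,"grip":1},{"slide":[1.5,-25,0],"roll":0,"grip":1},{"slide":[1.5,-30,0],"roll":0,"grip":1},{"slide":[1.5,-30,0],"roll":0,"grip":1},{"slide":[1.5,-30,0],"roll":0,"grip":1}]'
for k in 1; do python3 -m creep '[{"slide":[0,0,0],"roll":0,"grip":1},{"slide":[0,0,0],"roll":0,"grip":1}]';python3 -m creep '[{"slide":[0,0,0],"roll":0,"grip":1}]';python3 -m creep '[{"slide":[0,0,0],"roll":0,"grip":1}]'; done
python3 - <<'E'
from h import *
from bench import snapshot
cv2.imwrite('pics/w5.png',snapshot('wrist')[:,:,::-1])
E
```

```text
time: 14.4
tool_pos: [0.4674, -0.0565, 0.1103]
ee_rot: [-1.57, -0.0, -1.585]
wrist_force: [0.4, 0.1, -0.7]
width: 0.0189
time: 14.57
tool_pos: [0.4666, -0.0563, 0.1092]
ee_rot: [-1.572, 0.0, -1.585]
wrist_force: [0.2, -0.5, -1.6]
width: 0.0195
time: 14.65
tool_pos: [0.4667, -0.0563, 0.1093]
ee_rot: [-1.572, 0.0, -1.585]
wrist_force: [-0.1, 0.0, -1.3]
width: 0.0193
time: 14.73
tool_pos: [0.4669, -0.0563, 0.1096]
ee_rot: [-1.572, 0.0, -1.585]
wrist_force: [-0.1, -0.4, -0.8]
width: 0.019
```

View pics/w5.png

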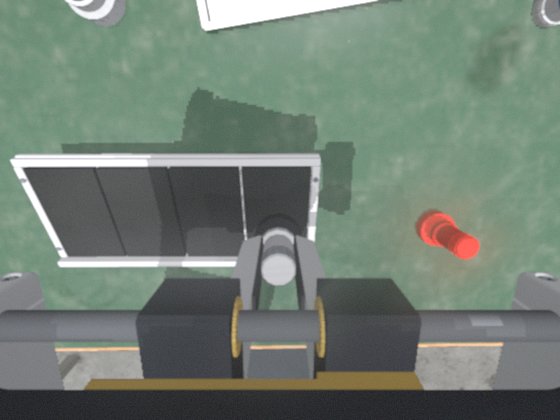

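Baseline fy is about -0.2 N, so only pad 2 stands out. I'll move to pad 2's middle and turn the jaws back along the slope, so the downhill finger can ease the holder down to the tilt.

```bash
python3 -m creep '[{"slide":[-30,0,4],"roll":-7,"grip":1},{"slide":[-60,0,4],"roll":-14,"grip":1},{"slide":[-90,0,4],"roll":-21,"grip":1},{"slide":[-105,0,4],"roll":-28,"grip":1},{"slide":[-112,0,4],"roll":-35,"grip":1},{"slide":[-112,0,4],"roll":-42,"grip":1},{"slide":[-112,0,4],"roll":-49,"grip":1},{"slide":[-112,0,4],"roll":-56,"grip":1},{"slide":[-112,0,4],"roll":-63,"grip":1},{"slide":[-112,0,4],"roll":-70,"grip":1},{"slide":[-112,0,4],"roll":-77,"grip":1},{"slide":[-112,0,4],"roll":-84,"grip":1},{"slide":[-112,7,4],"roll":-90,"grip":1},{"slide":[-112,14,4],"roll":-90,"grip":1},{"slide":[-112,18,4],"roll":-90,"grip":1},{"slide":[-112,20,4],"roll":-90,"grip":1},{"slide":[-112,20,4],"roll":-90,"grip":1},{"slide":[-112,20,4],"roll":-90,"grip":1}]'
python3 - <<'E'
from h import *
from bench import snapshot
cv2.imwrite('pics/w6.png',snapshot('wrist')[:,:,::-1])
E
```

```text
time: 16.28
tool_pos: [0.4727, 0.0555, 0.09]
ee_rot: [-1.571, 0.0, -0.015]
wrist_force: [1.4, -0.3, -1.0]
width: 0.0192
```

View pics/w6.png

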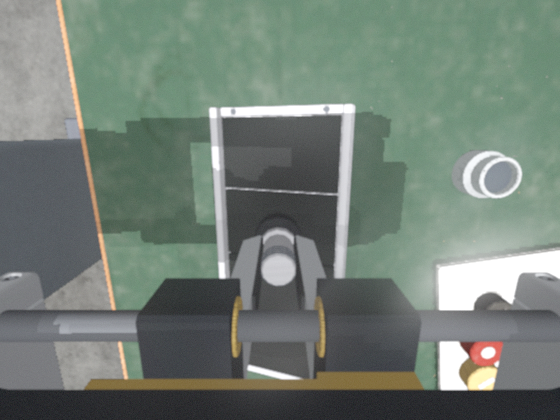

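The foot at (279,230) lies between the pad 1/2 separator (row 190) and the pad 2/3 separator (row ~250). Lowering to touch.

```bash
python3 -m creep '[{"slide":[0,2,0],"roll":0,"grip":1},{"slide":[0,4,0],"roll":0,"grip":1},{"slide":[0,6,0],"roll":0,"grip":1},{"slide":[0,7,0],"roll":0,"grip":1},{"slide":[0,7,0],"roll":0,"grip":1},{"slide":[0,7,0],"roll":0,"grip":1}]'
python3 -m creep '[{"slide":[0,0.5,0],"roll":0,"grip":1},{"slide":[0,0.7,0],"roll":0,"grip":1},{"slide":[0,0.7,0],"roll":0,"grip":1}]'
```

```text
time: 16.83
tool_pos: [0.4728, 0.0555, 0.0832]
ee_rot: [-1.571, -0.0, -0.014]
wrist_force: [-0.0, -0.4, -1.1]
width: 0.0189
time: 17.08
tool_pos: [0.4728, 0.0555, 0.0826]
ee_rot: [-1.571, -0.0, -0.014]
wrist_force: [0.0, -0.6, 0.3]
width: 0.0194
```

Touching at about 1.4 N. Opening slowly, so the holder leans onto the downhill finger.

```bash
python3 -m creep '[{"slide":[0,0,0],"roll":0,"grip":0.79},{"slide":[0,0,0],"roll":0,"grip":0.785},{"slide":[0,0,0],"roll":0,"grip":0.78},{"slide":[0,0,0],"roll":0,"grip":0.775},{"slide":[0,0,0],"roll":0,"grip":0.77},{"slide":[0,0,0],"roll":0,"grip":0.765},{"slide":[0,0,0],"roll":0,"grip":0.76},{"slide":[0,0,0],"roll":0,"grip":0.75},{"slide":[0,0,0],"roll":0,"grip":0.74},{"slide":[0,0,0],"roll":0,"grip":0.73},{"slide":[0,0,0],"roll":0,"grip":0.73},{"slide":[0,0,0],"roll":0,"grip":0.73}]'
python3 - <<'E'
from h import *
from bench import snapshot
a=snapshot('wrist')[150:350,180:380,::-1];b=snapshot('scene')[200:290,240:340,::-1]
cv2.imwrite('pics/c7.png',np.hstack([cv2.resize(a,(400,400)),cv2.resize(b,(400,400),interpolation=cv2.INTER_CUBIC)]))
E
```

```text
time: 18.08
tool_pos: [0.4728, 0.0555, 0.0824]
ee_rot: [-1.571, 0.0, -0.015]
wrist_force: [0.1, 0.3, -0.1]
width: 0.0255
```

View pics/c7.png

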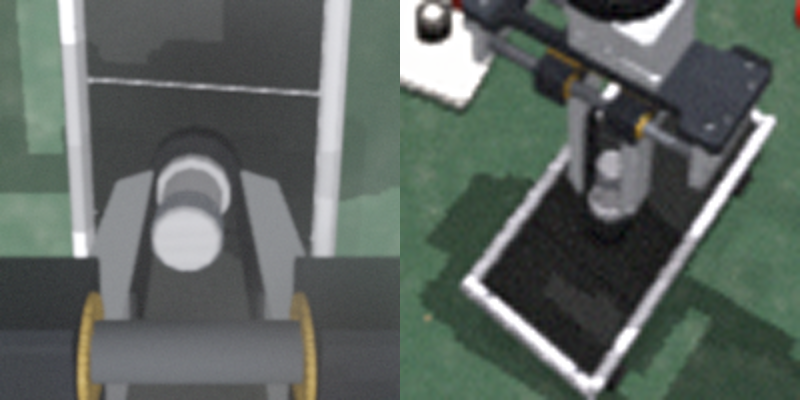

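The holder has begun to lean downhill (left: top at 187, foot at 196) against the finger, and the foot has not moved. Continuing.

```bash
python3 -m creep '[{"slide":[0,0,0],"roll":0,"grip":0.72},{"slide":[0,0,0],"roll":0,"grip":0.71},{"slide":[0,0,0],"roll":0,"grip":0.70},{"slide":[0,0,0],"roll":0,"grip":0.69},{"slide":[0,0,0],"roll":0,"grip":0.68},{"slide":[0,0,0],"roll":0,"grip":0.67},{"slide":[0,0,0],"roll":0,"grip":0.66},{"slide":[0,0,0],"roll":0,"grip":0.65},{"slide":[0,0,0],"roll":0,"grip":0.64},{"slide":[0,0,0],"roll":0,"grip":0.63},{"slide":[0,0,0],"roll":0,"grip":0.62},{"slide":[0,0,0],"roll":0,"grip":0.61},{"slide":[0,0,0],"roll":0,"grip":0.60},{"slide":[0,0,0],"roll":0,"grip":0.59},{"slide":[0,0,0],"roll":0,"grip":0.58},{"slide":[0,0,0],"roll":0,"grip":0.57},{"slide":[0,0,0],"roll":0,"grip":0.56},{"slide":[0,0,0],"roll":0,"grip":0.55},{"slide":[0,0,0],"roll":0,"grip":0.55}]'
python3 - <<'E'
from h import *
from bench import snapshot
a=snapshot('wrist')[150:350,180:380,::-1];b=snapshot('scene')[200:290,240:340,::-1]
cv2.imwrite('pics/c8.png',np.hstack([cv2.resize(a,(400,400)),cv2.resize(b,(400,400),interpolation=cv2.INTER_CUBIC)]))
E
```

```text
time: 19.77
tool_pos: [0.4728, 0.0555, 0.0824]
ee_rot: [-1.571, 0.0, -0.014]
wrist_force: [-0.9, 0.5, -0.1]
width: 0.0422
```

View pics/c8.png

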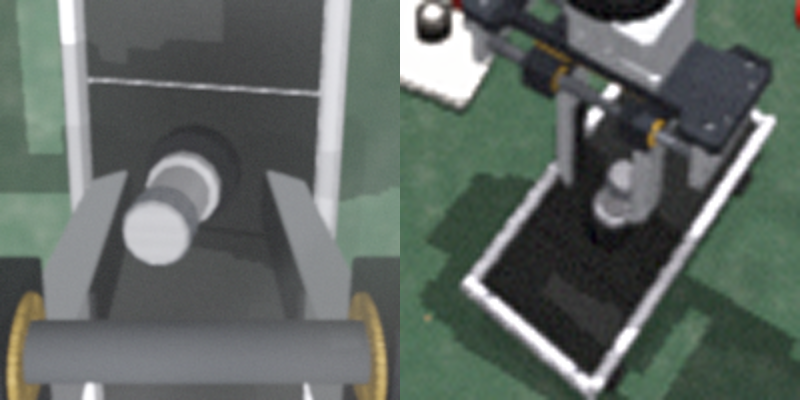

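```bash
python3 -m creep '[{"slide":[0,0,0],"roll":0,"grip":0.54},{"slide":[0,0,0],"roll":0,"grip":0.53},{"slide":[0,0,0],"roll":0,"grip":0.52},{"slide":[0,0,0],"roll":0,"grip":0.51},{"slide":[0,0,0],"roll":0,"grip":0.50},{"slide":[0,0,0],"roll":0,"grip":0.49},{"slide":[0,0,0],"roll":0,"grip":0.48},{"slide":[0,0,0],"roll":0,"grip":0.47},{"slide":[0,0,0],"roll":0,"grip":0.46},{"slide":[0,0,0],"roll":0,"grip":0.45},{"slide":[0,0,0],"roll":0,"grip":0.44},{"slide":[0,0,0],"roll":0,"grip":0.43},{"slide":[0,0,0],"roll":0,"grip":0.42},{"slide":[0,0,0],"roll":0,"grip":0.41},{"slide":[0,0,0],"roll":0,"grip":0.40},{"slide":[0,0,0],"roll":0,"grip":0.39},{"slide":[0,0,0],"roll":0,"grip":0.38},{"slide":[0,0,0],"roll":0,"grip":0.37},{"slide":[0,0,0],"roll":0,"grip":0.37}]'
python3 - <<'E'
from h import *
from bench import snapshot
a=snapshot('wrist')[150:350,180:380,::-1];b=snapshot('scene')[200:290,240:340,::-1]
cv2.imwrite('pics/c9.png',np.hstack([cv2.resize(a,(400,400)),cv2.resize(b,(400,400),interpolation=cv2.INTER_CUBIC)]))
E
```

```text
time: 21.45
tool_pos: [0.4728, 0.0555, 0.0824]
ee_rot: [-1.571, 0.0, -0.014]
wrist_force: [-0.1, 0.0, -0.4]
width: 0.0589
```

View pics/c9.png

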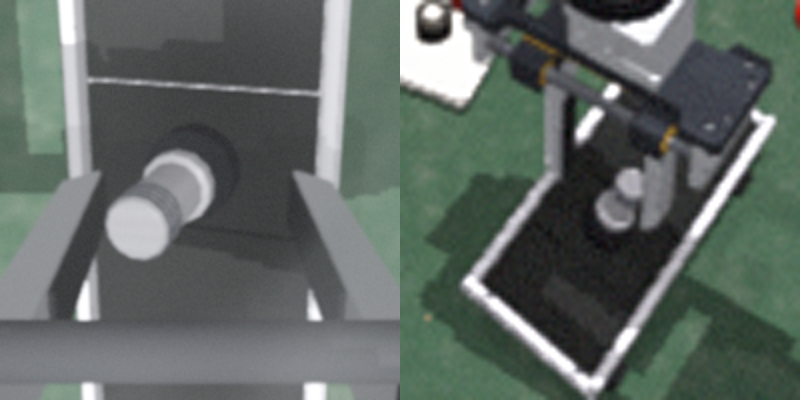

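The holder leans fully (top at (140,225)), the foot has not moved, and there is a gap to the downhill finger. I'll open a little more, wait, and check that it doesn't creep.

```bash
python3 -m creep '[{"slide":[0,0,0],"roll":0,"grip":0.36},{"slide":[0,0,0],"roll":0,"grip":0.35},{"slide":[0,0,0],"roll":0,"grip":0.34},{"slide":[0,0,0],"roll":0,"grip":0.33},{"slide":[0,0,0],"roll":0,"grip":0.32},{"slide":[0,0,0],"roll":0,"grip":0.31},{"slide":[0,0,0],"roll":0,"grip":0.31},{"slide":[0,0,0],"roll":0,"grip":0.31},{"slide":[0,0,0],"roll":0,"grip":0.31},{"slide":[0,0,0],"roll":0,"grip":0.31},{"slide":[0,0,0],"roll":0,"grip":0.31},{"slide":[0,0,0],"roll":0,"grip":0.31}]'
python3 - <<'E'
from h import *
from bench import snapshot
a=snapshot('wrist')[150:350,180:380,::-1];b=snapshot('scene')[200:290,240:340,::-1]
cv2.imwrite('pics/c10.png',np.hstack([cv2.resize(a,(400,400)),cv2.resize(b,(400,400),interpolation=cv2.INTER_CUBIC)]))
E
```

```text
time: 22.55
tool_pos: [0.4728, 0.0555, 0.0824]
ee_rot: [-1.571, 0.0, -0.014]
wrist_force: [-0.2, 0.2, 0.9]
width: 0.0649
```

View pics/c10.png

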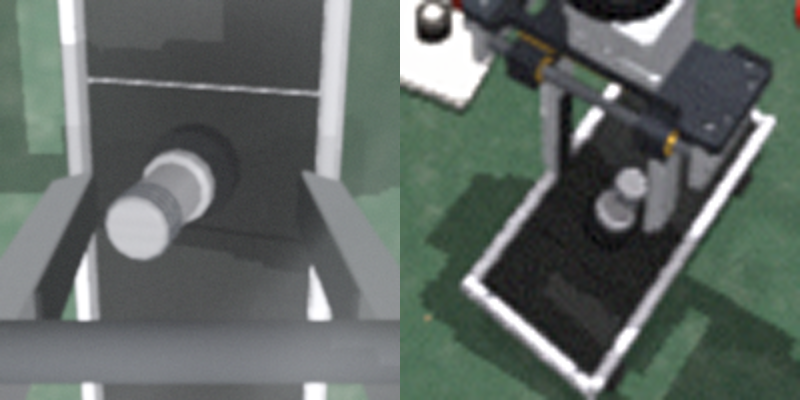

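The holder hasn't moved between the two pictures (top still (140,225)), with both fingers clear: it stands by itself. I'll withdraw straight up.

```bash
python3 -m creep '[{"slide":[0,-5,0],"roll":0,"grip":0.31},{"slide":[0,-12,0],"roll":0,"grip":0.31},{"slide":[0,-22,0],"roll":0,"grip":0.31},{"slide":[0,-35,0],"roll":0,"grip":0.31},{"slide":[0,-55,0],"roll":0,"grip":0.31},{"slide":[0,-80,0],"roll":0,"grip":0.31},{"slide":[0,-110,0],"roll":0,"grip":0.31},{"slide":[0,-130,-40],"roll":0,"grip":0.31},{"slide":[0,-130,-80],"roll":0,"grip":0.31},{"slide":[0,-130,-120],"roll":0,"grip":0.31},{"slide":[0,-130,-160],"roll":0,"grip":0.31},{"slide":[0,-130,-190],"roll":0,"grip":0.31},{"slide":[0,-130,-190],"roll":0,"grip":0.31},{"slide":[0,-130,-190],"roll":0,"grip":0.31},{"slide":[0,-130,-190],"roll":0,"grip":0.31}]'
python3 - <<'E'
from h import *
from bench import snapshot
t=snapshot('top')[:,:,::-1];s=snapshot('scene')[:,:,::-1];cv2.imwrite('pics/t11.png',t);cv2.imwrite('pics/s11.png',s)
cv2.imwrite('pics/c11.png',np.hstack([cv2.resize(t[200:280,180:310],(400,246),interpolation=cv2.INTER_CUBIC),cv2.resize(s[200:290,245:345],(400,360),interpolation=cv2.INTER_CUBIC)[:246]]) )
cv2.imwrite('pics/c11b.png',cv2.resize(s[195:295,245:345],(600,600),interpolation=cv2.INTER_CUBIC))
cv2.imwrite('pics/c11a.png',cv2.resize(t[205:280,185:310],None,fx=6,fy=6,interpolation=cv2.INTER_CUBIC))
E
```

```text
time: 23.9
tool_pos: [0.4702, -0.134, 0.2132]
ee_rot: [-1.57, -0.001, -0.015]
wrist_force: [0.1, -0.5, -0.7]
width: 0.065
```

View pics/c11a.png

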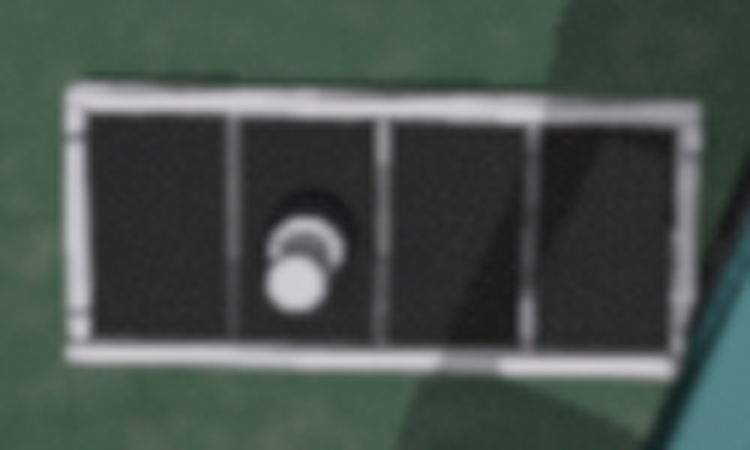

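View pics/c11b.png

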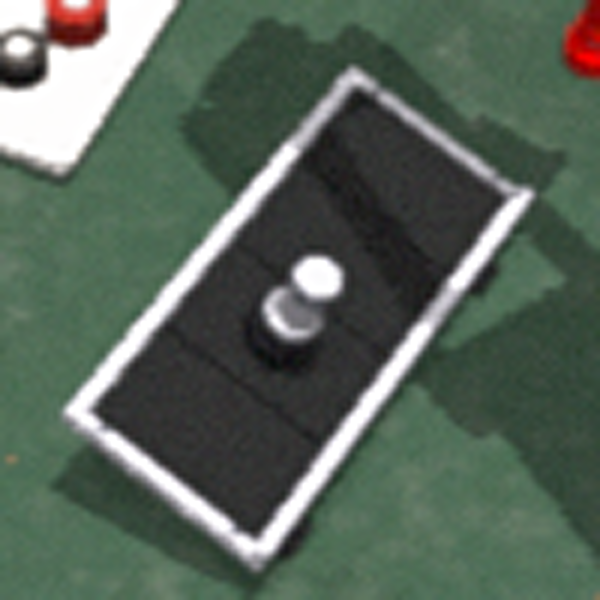

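View pics/t11.png

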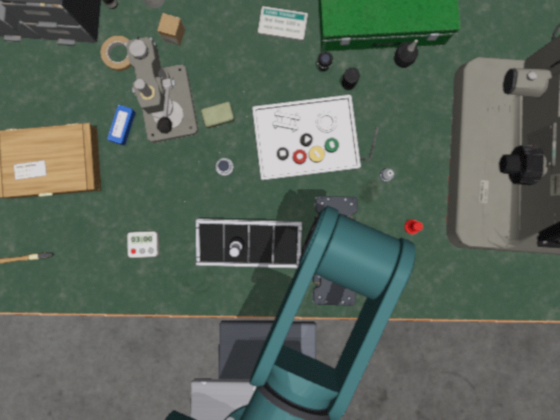

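The holder stands on pad 2. In the top crop its foot is at (310,228) and the pad's middle is at (307,228). The loupe (224,167), timer (143,244) and objective (387,174) are where they were. Handing in.

```bash
python3 -c "
from bench import ticket,robot;print(robot.get_obs()['time']);print(ticket.close_job())"
```

```text
24.0
the job is handed in; nothing more can be done
None
```

The holder is standing by itself in the middle of pad 2 (second from the left), and I handed the job in at 24 s of the 67 s allowed.

**Drag pass:** I gripped the holder by its stem and drew its foot once from pad 1 to pad 4, pressing with about 3 to 4.5 N. The sideways drag was about:

| Pad | Drag (N) |
|---|---|
| 1 | 1.1 (one reading) |
| 2 | 1.9 to 3.3 |
| 3 | 1.6 on average |
| 4 | 1.2 on average |

Pad 2 dragged most. I then eased the holder onto it by opening the jaws slowly, so the downhill finger let it down to the slope.

**Last checks:**
- The foot is within about 1 mm of the pad middle in the top picture.
- The holder did not creep once the fingers were clear.
- The loupe, timer and objective are at the same pixels as at the start.

**What disagreed or was limited:**
- **Tilt:** the tool cannot be tilted, so during the drag the holder was upright and the foot should have touched on its uphill rim rather than flat.
- **Force readings:** they scattered by about 0.5 N or more. Pads 3 and 4 came out slightly above the stated slick limit, and one pad 3 reading reached 2.6 N.
- **Heights:** camera heights read about 3 to 7 mm low, so I set contact by force instead.

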